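Turn the boil-test cup over onto the hot plate and raise the guard

ROBOT

A 6-joint arm with a two-finger parallel gripper is mounted at the origin on the work surface. World frame = base frame: x ahead of the robot, y to its left, z up, the work surface at z = 0. Lengths are in mm, angles in rad, forces in N, time in s.
With the tool pointing down it reaches from about 425 to 950 mm from the base axis. Payload 14.7 kg.
Tool frame: the origin (TCP) lies at the centre of the arm's flange, where the gripper is bolted on; the fingertips stand 173 mm ahead of it and the grasp point (between the pads) lies ahead of it (bot.grip_depth is the z of the grasp point in the tool frame, in mm); z points along the fingers, y is the line along which they close (so a half turn about z gives the same grasp; the last joint's range is limited). The gripper opens to 85 mm and grips with 20 to 120 N. Pads are 22 mm wide; open, the fingers measure 114 mm over their backs; the gripper's body (76 mm by 85 mm) begins 54 mm behind the grasp point. The pads swing forward as they close: fully open they stand 13 mm farther back than shut.
Start: joints at [1.204, 0.48, 1.596, -0, 1.065, -0.047], TCP at [204.321, 617.047, 404.697] pointing down, gripper open.
Joint ranges: [-2.75, 2.75], [-0.82, 2.05], [0.23, 2.67], [-1.56, 4.7], [0.09, 2.69], [-2.92, 2.92]. Speed limits (rad/s): [1.89, 1.89, 2.39, 3.01, 3.01, 3.01].

INTERFACE

Orientations are given as a rotation vector (axis times angle).
In Python, from station import bot gives the robot as it stands.
- The arm moves only by the tool arm_command, never from a script. Its argument "commands" is a list that holds one entry, the list of rows, each a list of 7 numbers: the shift along the tool's x, y, z in cm, then the turn, a rotation vector about the tool's x, y, z in rad, then the closure in counts, from 0 (fully open) to 255 (shut). In form: [[[tx, ty, tz, rx, ry, rz, gripper], ...]]. A call has exactly 10 rows; each row shifts and turns the commanded pose from where the row before left it, along the tool's axes as they then stand; what a row does not reach is not made up. A row lasts 1/10 s, in which the tool goes at most 50 mm and 8.59 degrees, less where a joint would pass 70% of its speed; a pose out of reach is approached as far as the arm can. A call with a gripper value outside its range is refused whole. The fingers move at their own pace and stop on an object; "grip_force" is the grip in N (left out, the last holds). Time passes only in rows, so rows that do not move let the fingers close, or fill a call up. It gives the time, the measured TCP pose, the force, the opening and the grip force at its end, in the units of the state.
- bot.get_state(): the state, without advancing time (a new reading comes with each control period).
- bot.grab_frame(name): name is "scene" or "side" or "wrist"; returns a dict with "image" (384x512x3 uint8, blue, green, red), "range_z" (384x512 float32, mm along the optical axis (not along the pixel's ray), 0 where there is no reading), "mtx" (3x3 intrinsics, pixels), "origin" and "orientation" of the camera in the world; the wrist camera has in their place "mount" (4x4, takes a point from camera to tool coordinates, whose origin is the TCP and whose axes are the flange's). Camera axes: x right, y up, looking along -z (the intrinsics and any distortion apply to the point x, -y, -z); pixel columns grow to the right and rows downward; lengths in mm; the calibration is good to about 2 mm. The wrist camera is an equidistant fisheye: a pixel r from the principal point sees the ray r / f radians off the axis. A picture is of the moment at which its call begins: read the wrist's pose just before it.
- bot.job_done(): hands the job in; it is judged then, once.
The state is a dict: "time": time; "joint_positions": joint angles; "joint_velocities": joint speeds; "tau": joint torques, N m; "eef_pos": TCP position; "ee_rot": TCP orientation; "ft_force": force on the tool from outside, world axes, zero at the start; "moment": the same for the moment, N m; "opening": finger opening in mm; "grasp_force": force on a finger pad.
Only numpy, scipy, OpenCV 4.12 (cv2) and the standard library are available. Lean on these libraries where they do the work, as an engineer would, in place of code of your own. Each camera call takes 0.05 s, during which the arm holds its last target. There are 200 camera calls.

TASK

Get the test station ready for a boil test: turn over the square steel cup that is drying upside down on the rubber mat and stand it, mouth up, gently in the middle of the round hot plate. Then, with the cup let go, pull the clear guard in front of the plate all the way up by its red handle and leave it up. Do not push the other things on the bench about.

Things in the scene. Friction and masses are not known exactly. Their poses are not given: they have to be found in the camera images.
- cup: Loose square steel cup, flat sides 60 x 60 mm outside, 75 mm tall, walls and bottom 4 mm, 0.22 kg, closed end blue outside, no handle. Origin: centre of the outer face of the closed bottom; z points from bottom to mouth, x and y are square to the flat sides. Starts mouth-down (z down) on a thin black mat flush with the bench, any yaw. Laid on a flat side it stays put
- cup_rim (a point): Centre of the cup's open mouth, in the plane of the rim, 75 mm along z from the cup's origin
- stand: Fixed test station: grey housing 200 mm (x) x 224 mm (y), top 88 mm above the bench, carrying the hot plate. Origin: centre of its underside; -x is its front, roughly towards the robot. In front (x = -111 mm) two aluminium channels 22 x 12 mm stand at y = -106 and +106 mm, 215 mm high; the guard slides in them
- plate_top (a point): Centre of the top of the round dark hot plate (140 mm diameter, 12 mm thick), 100 mm above the bench, 15 mm behind the station's origin in +x; axes as the station's
- guard (a joint): Height of the sliding clear guard in m: 0 fully down (its pane is then in front of the housing and clear of the plate), 0.095 fully up against its stop. Friction holds it wherever it is left; lifting takes about 8 N
- guard_handle (a point): Centre of the guard's red handle: a level round bar, 14 mm thick, 120 mm long along the station's y axis, on two pins 50 mm either side of this point. 140 mm above the bench with the guard fully down; 22 mm of free space under it, then the guard's top edge, 10 mm thick. 126 mm in front of the plate's centre. Axes as the station's
- multimeter: Bystander: yellow multimeter lying flat, 150 x 78 x 36 mm. Origin: centre of the underside
- tape_measure: Bystander: orange tape measure on edge, 70 x 36 x 62 mm. Origin: centre of the underside
- mug: Bystander: white mug, 80 mm diameter, 95 mm high, handle at +y. Origin: centre of the underside
- spool: Bystander: copper-coloured wire spool, 60 mm diameter, 46 mm high. Origin: centre of the underside
- screwdriver: Bystander: screwdriver with a red handle lying along its x axis. Origin: under its middle
- tin: Bystander: green and white tin, 72 mm diameter, 90 mm high. Origin: centre of the underside

How it is judged (in metres and radians):
On the way, in this order (a step that is already met when the one before it is completed fails the run):
1. the cup stands mouth up in the middle of the hot plate, let go and at rest, while the guard is still down (angle between cup's own z axis and vertical below 0.1 rad and horizontal distance between cup and plate_top below 0.03 m and z of cup in the frame of plate_top between -0.005 and 0.006 m and contact force between the fingers and cup below 0.1 N and linear speed of cup below 0.02 m/s and value of joint guard below 0.04 m), for 0.2 s.
2. the guard is pulled all the way up (value of joint guard above 0.085 m), for 0.2 s.
At the end, for the whole second after the job is handed in: The cup stands at rest, mouth up (within 0.1 rad) with its bottom on the hot plate, its centre within 30 mm of the plate's centre, released; the guard stays up, within 10 mm of its upper stop (angle between cup's own z axis and vertical below 0.1 rad and horizontal distance between cup and plate_top below 0.03 m and z of cup in the frame of plate_top between -0.005 and 0.006 m and contact force between the fingers and cup below 0.1 N and linear speed of cup below 0.02 m/s and value of joint guard above 0.085 m and velocity of joint guard between -0.01 and 0.01 m/s and angular speed of cup below 0.1 rad/s); the robot touches nothing.
It fails at once if a bystander is pushed more than 40 mm from its place (distance of any of multimeter, tape_measure, mug, spool, screwdriver, tin from where it was at the start of the episode above 0.04 m).
It fails at once if the cup is dropped or banged onto the test station (more than 60 N) (contact force between cup and stand above 60 N).
It also fails if it takes over 64 s, if anything falls off the work surface, if the arm or the gripper's body presses on something with over 40 N, if the wrist force passes 120 N, or if a joint passes its speed limit or range.

## Working session

There is one attempt and no reset: what is moved stays moved. The work goes in short steps, Python scripts to look and compute and a tool call to move; the robot and the scene stay as the last step left them, time stands still between calls to the robot, and variables do not carry over. Pictures are saved under pics/ and viewed, at most 10 in all, crops included, and the job is handed in when it is done.

Besides the shell and the picture viewer there is one more tool, called after "Emit:" as a command line: name --argument value ..., lists and objects as JSON in quotes. arm_command: Moves the arm, as the interface text tells. Its arguments: {"type":"object","properties":{"commands":{"type":"array","items":{"type":"array","items":{"type":"array","items":{"type":"number"}}}},"grip_force":{"type":"number"}},"required":["commands"]}

```bash
mkdir -p pics; ls; cat > h.py <<'E'
import numpy as np, cv2
from scipy.spatial.transform import Rotation as R
from station import bot
def Rm(o):
    o=np.array(o,float)
    return o if o.shape==(3,3) else (R.from_rotvec(o).as_matrix() if o.size==3 else R.from_quat(o).as_matrix())
def cloud(f):
    h,w=f["range_z"].shape; K=f["mtx"]; d=f["range_z"]
    u,v=np.meshgrid(np.arange(w),np.arange(h))
    x=(u-K[0][2])/K[0][0]*d; y=(v-K[1][2])/K[1][1]*d
    P=np.stack([x,-y,-d],-1)
    return P@Rm(f["orientation"]).T+np.array(f["origin"])
E
python3 - <<'E'
from h import *
print(bot.get_state(), bot.grip_depth)
ims=[]
for n in ("scene","side"):
    f=bot.grab_frame(n); np.savez(n+".npz",**f); print(n,f["mtx"],f["origin"],f["orientation"],(f["range_z"]>0).mean(),[k for k in f])
    cv2.imwrite(f"pics/{n}0.png",f["image"])
E
```

```text
pics
{'time': 0.0, 'joint_positions': array([ 1.20436821e+00,  4.80833842e-01,  1.59686542e+00,  4.42705556e-07,
        1.06512023e+00, -4.65807272e-02]), 'joint_velocities': array([ 3.90089538e-05, -6.62678750e-04, -9.48661867e-04, -1.39626445e-03,
        1.54187261e-03, -3.34983636e-04]), 'tau': array([ 3.09412979e-03, -9.50645542e+01, -4.30194569e+01,  9.24116216e-05,
        1.18836510e-02,  1.12414543e-05]), 'eef_pos': array([204.26910108, 616.85425081, 404.07412017]), 'ee_rot': array([-5.00236378e-01, -3.10125484e+00,  1.88588191e-03]), 'ft_force': array([0.4220186 , 0.13533248, 0.03978087]), 'moment': array([-0.0480625 , -0.00982578, -0.03190002]), 'grasp_force': 0.0, 'opening': 85.43190831775244} 154.70000000000002
scene [[449.9772828    0.         250.15009253]
 [  0.         449.9772828  192.83738674]
 [  0.           0.           1.        ]] [1127.45769321 -685.19438268  881.27272248] [0.81303773 0.32784911 0.66512729] 0.9958089192708334 ['image', 'range_z', 'mtx', 'origin', 'orientation']
side [[460.37293198   0.         259.74898308]
 [  0.         460.37293198 191.24723075]
 [  0.           0.           1.        ]] [    9.33058271 -1147.14532193   953.06279957] [ 0.97138087 -0.1981535  -0.39509909] 0.9959716796875 ['image', 'range_z', 'mtx', 'origin', 'orientation']
```

View pics/scene0.png

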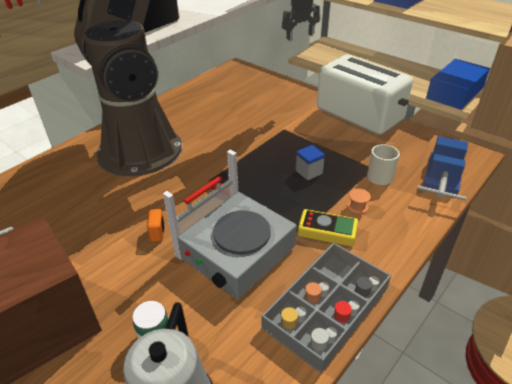

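View pics/side0.png

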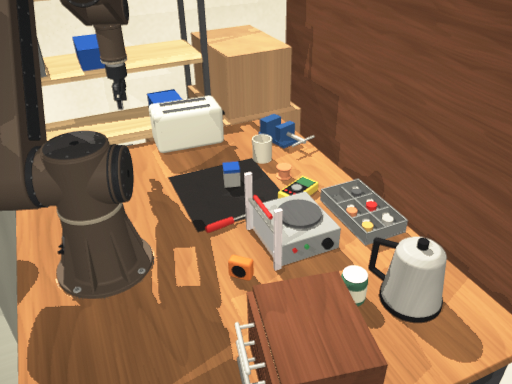

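The scene view shows the cup (blue closed end up) at about (311,155) on the mat. The plate is at (242,231), the red guard handle at (203,190), the multimeter at (328,227), the spool at (360,200), the mug at (383,165) and the tape at (156,225). The side view puts the screwdriver at (222,223), in front of the guard.

```bash
cat > m.py <<'E'
from h import *
def load(n): 
    f=dict(np.load(n+".npz")); P=cloud(f); return f,P,cv2.cvtColor(f["image"],cv2.COLOR_BGR2HSV)
def comp(mask,u,v):
    n,l,s,c=cv2.connectedComponentsWithStats(mask.astype(np.uint8)); 
    k=min((np.hypot(*(c[i]-[u,v])),i) for i in range(1,n) if s[i,4]>15)[1]; return l==k
for n,pts in (("scene",dict(blue=(311,153),red=(203,190),yel=(320,230),org=(156,225),cop=(360,200))),("side",dict(blue=(232,166),red=(262,206),red2=(222,223),org=(240,266),yel=(299,188),cop=(284,170)))):
    f,P,H=load(n); h,s,v=[H[...,i].astype(int) for i in range(3)]
    M=dict(blue=(h>100)&(h<130)&(s>120),red=((h<6)|(h>174))&(s>150)&(v>80),yel=(h>20)&(h<34)&(s>150),org=(h>5)&(h<16)&(s>200)&(v>150),cop=(h>3)&(h<14)&(s>100)&(v>150))
    M["red2"]=M["red"]
    for k,(a,b) in pts.items():
        m=comp(M[k],a,b); Q=P[m]
        print(n,k,m.sum(),"med",np.median(Q,0).round(),"lo",np.percentile(Q,3,0).round(),"hi",np.percentile(Q,97,0).round())
        if k=="blue":
            T=Q[np.abs(Q[:,2]-75)<6]; r=cv2.minAreaRect(T[:,:2].astype(np.float32)); print("  cup top",len(T),r)
        if k in("red","red2"):
            c=Q.mean(0); U=np.linalg.svd(Q-c)[2][0]; t=(Q-c)@U; print("  axis",U.round(3),"ends",(c+U*t.min()).round(),(c+U*t.max()).round())
    # plate: dark, height 100
    m=(np.abs(P[...,2]-100)<5)&(v<110)&(s<90)
    m=comp(m,*((242,231) if n=="scene" else (300,213))); e=P[m][:,:2].astype(np.float32)
    print(" plate",len(e),cv2.minEnclosingCircle(e),np.median(P[m][:,2]),"mat z",np.median(P[(v<50)&(np.abs(P[...,2])<10)][:,2]))
    # other objects
    for k,(a,b) in (dict(mug=(383,165)) if n=="scene" else dict(mug=(262,148),tin=(355,285))).items(): print(k,P[b,a].round())
E
python3 m.py
```

```text
scene blue 319 med [520. 260.  76.] lo [483. 231.  66.] hi [549. 297.  79.]
  cup top 286 ((515.5889282226562, 264.799560546875), (64.82929992675781, 64.39954376220703), 74.01408386230469)
scene red 254 med [ 469. -126.  164.] lo [ 308. -189.    2.] hi [474.  13. 167.]
  axis [ 0.566 -0.548  0.616] ends [300.  31. -20.] [1102. -745.  852.]
scene yel 781 med [722.  54.  28.] lo [634.  21.   2.] hi [785. 130.  39.]
scene org 346 med [ 372. -232.   61.] lo [ 334. -250.   15.] hi [ 388. -194.   65.]
scene cop 348 med [720. 219.  46.] lo [684. 194.   1.] hi [745. 253.  50.]
 plate 1861 ((592.3753051757812, -132.10838317871094), 70.29022216796875) 100.5835417560877 mat z 1.8699263442740062
mug [714. 351.  74.]
side blue 172 med [514. 257.  75.] lo [484. 228.  13.] hi [576. 341.  79.]
  cup top 151 ((513.8458862304688, 260.94293212890625), (69.37283325195312, 59.10976791381836), 73.05329132080078)
side red 118 med [ 463. -132.  163.] lo [ 458. -190.    1.] hi [567. 121. 167.]
  axis [ 0.281  0.854 -0.438] ends [ 450. -178.  183.] [560. 155.  12.]
side red2 231 med [374.  14.  21.] lo [327.   2.   0.] hi [423.  60.  28.]
  axis [-0.251 -0.757  0.603] ends [390.  63. -18.] [  -11. -1146.   945.]Traceback (most recent call last):
  File "m.py", line 12, in <module>
    m=comp(M[k],a,b); Q=P[m]
  File "m.py", line 6, in comp
    k=min((np.hypot(*(c[i]-[u,v])),i) for i in range(1,n) if s[i,4]>15)[1]; return l==k
      ~~~^^^^^^^^^^^^^^^^^^^^^^^^^^^^^^^^^^^^^^^^^^^^^^^^^^^^^^^^^^^^^^
ValueError: min() iterable argument is empty
```

```bash
python3 - <<'E'
import re
s=open('m.py').read().split("for n,pts")[0]
exec(s)
print([a for a in dir(bot) if a[0]!='_'])
acc={}
for n in("scene","side"):
    f,P,H=load(n); h,s,v=[H[...,i].astype(int) for i in range(3)]
    ok=(P[...,0]>200)&(P[...,0]<900)&(np.abs(P[...,1])<450)
    red=((h<6)|(h>174))&(s>130)&(v>80)
    Q=P[red&ok&(P[...,2]>140)&(P[...,2]<175)&(P[...,0]<520)]
    r=cv2.minAreaRect(Q[:,:2].astype(np.float32)); print(n,"handle",len(Q),Q.mean(0).round(),np.percentile(Q[:,2],[3,50,97]).round(),r)
    m=ok&(np.abs(P[...,2]-100)<5)&(v<110)&(s<90)&(P[...,0]>480)&(P[...,1]<0)
    e=P[m][:,:2].astype(np.float32); print(" plate",cv2.minEnclosingCircle(e),np.median(e,0))
    m=ok&(np.abs(P[...,2]-88)<4)&(P[...,1]<10)&(P[...,0]>430); e=P[m][:,:2].astype(np.float32); print(" housing top",cv2.minAreaRect(e))
    m=ok&(P[...,2]>190)&(P[...,2]<222)&(P[...,1]<50); e=P[m][:,:2]; 
    for sgn in(1,-1):
        q=e[(e[:,1]+132)*sgn>0]; print(" channel",len(q),np.median(q,0).round() if len(q) else 0)
    m=ok&red&(P[...,2]<40)&(P[...,1]>-60)&(P[...,1]<120)&(P[...,0]<480); print(" screwdr",m.sum(),np.median(P[m],0).round())
    m=ok&(P[...,2]>85)&(P[...,2]<100)&(v>170)&(s<60); 
    for nm,c in(("mug",m&(P[...,1]>200)),("tin",m&(P[...,1]<-250))): print(nm,c.sum(),np.median(P[c],0).round() if c.any() else 0)
E
```

```text
['MotionError', 'get_state', 'grab_frame', 'grip_depth', 'job_done']
scene handle 226 [ 468. -133.  163.] [157. 164. 167.] ((466.9203796386719, -130.4830780029297), (121.30419158935547, 14.978788375854492), 89.6473617553711)
 plate ((628.5602416992188, -238.5564727783203), 180.96044921875) [ 595.9363  -136.51181]
 housing top ((596.1783447265625, -242.89285278320312), (269.88739013671875, 500.6763000488281), 14.998835563659668)
 channel 94 [471. -28.]
 channel 110 [ 470. -239.]
 screwdr 32 [345.   8.  14.]
mug 59 [713. 363.  95.]
tin 588 [ 602. -425.   90.]
side handle 120 [ 463. -136.  163.] [158. 163. 167.] ((464.7200622558594, -134.47044372558594), (14.97108268737793, 119.59178161621094), 0.6583178639411926)
 plate ((602.4266967773438, -279.5865478515625), 151.3521270751953) [ 576.4689  -194.49219]
 housing top ((564.8732299804688, -234.3546142578125), (224.92518615722656, 431.2776794433594), 0.5884270668029785)
 channel 67 [464. -29.]
 channel 76 [ 462. -241.]
 screwdr 237 [375.  14.  20.]
mug 95 [700. 378.  92.]
tin 294 [ 600. -427.   90.]
```

```bash
cat >> h.py <<'E'
G=bot.grip_depth
def pose(g,h,a,s,back=0):
    """grasp point g (mm), heading h deg, tilt a deg from down, y at h+s*90, back off along t"""
    h,a=np.radians([h,a]); t=np.array([np.cos(h)*np.sin(a),np.sin(h)*np.sin(a),-np.cos(a)])
    y=s*np.array([-np.sin(h),np.cos(h),0]); Rt=np.stack([np.cross(y,t),y,t],1)
    return Rt,np.array(g,float)-(G+back)*t
def cur():
    s=bot.get_state(); return R.from_rotvec(s["ee_rot"]).as_matrix(),np.array(s["eef_pos"])
def rows(target,n,start=None,about_grip=False):
    R0,p0=start or cur(); R1,p1=target; rv=R.from_matrix(R0.T@R1).as_rotvec()
    r=R.from_rotvec(rv/n).as_matrix(); S=sum(np.linalg.matrix_power(r,k) for k in range(n))
    t=np.linalg.solve(S,R0.T@(p1-p0))
    print(n,"x row",(t/10).round(3),(rv/n).round(4),"| deg/row",np.degrees(np.linalg.norm(rv/n)).round(2),"mm/row",np.linalg.norm(t).round(1),"target",p1.round())
    T=R0;p=p0;path=[]
    for k in range(n): p=p+T@t; T=T@r; path.append((p.copy(),(p+G*T[:,2]).copy()))
    for k in (n//4,n//2,3*n//4): print("   tcp",path[k][0].round(),"grip",path[k][1].round())
def mid(target,f,start=None):
    R0,p0=start or cur(); R1,p1=target
    return R0@R.from_rotvec(R.from_matrix(R0.T@R1).as_rotvec()*f).as_matrix(),p0+(p1-p0)*f
E
python3 - <<'E'
from h import *
t=pose([514,262,40],164,45,-1,100)
rows(t,10); rows(t,20)
f=dict(np.load("scene.npz")); P=cloud(f)
for b in [(300,600),(600,900)]:
  m=(P[...,2]>120)&(P[...,0]>b[0])&(P[...,0]<b[1])&(P[...,1]>300)&(P[...,1]<1000); print(np.percentile(P[m],[2,50,98],axis=0).round())
E
```

```text
10 x row [-6.251 -2.418 -0.285] [ 0.0015  0.0785 -0.0039] | deg/row 4.51 mm/row 67.1 target [687. 212. 220.]
   tcp [360. 490. 398.] grip [325. 500. 248.]
   tcp [510. 366. 349.] grip [443. 386. 211.]
   tcp [603. 287. 293.] grip [516. 313. 168.]
20 x row [-3.121 -1.212 -0.203] [ 0.0007  0.0393 -0.0019] | deg/row 2.25 mm/row 33.5 target [687. 212. 220.]
   tcp [360. 490. 398.] grip [325. 500. 248.]
   tcp [486. 387. 360.] grip [424. 405. 219.]
   tcp [603. 287. 293.] grip [516. 313. 168.]
[[331. 562. 123.]
 [477. 590. 178.]
 [597. 718. 185.]]
[[601. 589. 122.]
 [788. 982. 163.]
 [842. 993. 250.]]
```

Emit:
arm_command --commands '[[[-3.12,-1.21,-0.2,0.001,0.0393,-0.002,0],[-3.12,-1.21,-0.2,0.001,0.0393,-0.002,0],[-3.12,-1.21,-0.2,0.001,0.0393,-0.002,0],[-3.12,-1.21,-0.2,0.001,0.0393,-0.002,0],[-3.12,-1.21,-0.2,0.001,0.0393,-0.002,0],[-3.12,-1.21,-0.2,0.001,0.0393,-0.002,0],[-3.12,-1.21,-0.2,0.001,0.0393,-0.002,0],[-3.12,-1.21,-0.2,0.001,0.0393,-0.002,0],[-3.12,-1.21,-0.2,0.001,0.0393,-0.002,0],[-3.12,-1.21,-0.2,0.001,0.0393,-0.002,0]]]'

```text
time: 1.1
eef_pos: [462.2, 406.3, 369.8]
ee_rot: [-0.41, -2.719, -0.074]
ft_force: [0.9, 0.1, 1.3]
opening: 85.4
grasp_force: 0.0
```

```bash
cat >log.py <<'E'
from h import *
import json
s=bot.get_state(); open("log.txt","a").write(json.dumps([list(s["joint_positions"]),list(s["eef_pos"]),list(s["ee_rot"])])+"\n")
print(s["time"],s["joint_positions"].round(3),s["eef_pos"].round(1),s["ft_force"].round(1),s["opening"].round(1),s["grasp_force"])
E
python3 log.py
```

```text
Traceback (most recent call last):
  File "log.py", line 4, in <module>
    print(s["time"],s["joint_positions"].round(3),s["eef_pos"].round(1),s["ft_force"].round(1),s["opening"].round(1),s["grasp_force"])
                                                                                               ^^^^^^^^^^^^^^^^^^
AttributeError: 'float' object has no attribute 'round'
```

Emit:
arm_command --commands '[[[-3.12,-1.21,-0.2,0.001,0.0393,-0.002,0],[-3.12,-1.21,-0.2,0.001,0.0393,-0.002,0],[-3.12,-1.21,-0.2,0.001,0.0393,-0.002,0],[-3.12,-1.21,-0.2,0.001,0.0393,-0.002,0],[-3.12,-1.21,-0.2,0.001,0.0393,-0.002,0],[-3.12,-1.21,-0.2,0.001,0.0393,-0.002,0],[-3.12,-1.21,-0.2,0.001,0.0393,-0.002,0],[-3.12,-1.21,-0.2,0.001,0.0393,-0.002,0],[-3.12,-1.21,-0.2,0.001,0.0393,-0.002,0],[-3.12,-1.21,-0.2,0.001,0.0393,-0.002,0]]]'

```text
time: 2.1
eef_pos: [687.8, 212.3, 219.1]
ee_rot: [-0.326, -2.335, -0.131]
ft_force: [1.0, 0.6, -0.2]
opening: 85.9
grasp_force: 0.0
```

```bash
python3 log.py; python3 - <<'E'
from h import *
import json
from scipy.optimize import least_squares
D=[json.loads(l) for l in open("log.txt")]
D.append([[1.20436821e+00,4.80833842e-01,1.59686542e+00,0,1.06512023,-0.0465807],[204.269,616.854,404.074],[-5.00236378e-01,-3.10125484e+00,1.88588191e-03]])
# wrist pitch model: R = Rz(q1) Ry(q2+q3) Rz(s4 q4) Ry(q5) Rz(s6 q6+c)
for s4 in(1,-1):
  for s6 in(1,-1):
    for s1 in (1,-1):
      M=[]
      for q,p,r in D:
        A=R.from_euler('ZYZYZ',[s1*q[0],q[1]+q[2],s4*q[3],q[4],s6*q[5]]); M.append(A.inv()*R.from_rotvec(r))
      print(s4,s6,s1,[m.as_rotvec().round(3).tolist() for m in M])
f=bot.grab_frame("wrist"); np.savez("w1.npz",**f); cv2.imwrite("pics/w1.png",f["image"]); print(f["mtx"],f["mount"])
E
```

```text
Traceback (most recent call last):
  File "log.py", line 4, in <module>
    print(s["time"],s["joint_positions"].round(3),s["eef_pos"].round(1),s["ft_force"].round(1),s["opening"].round(1),s["grasp_force"])
                                                                                               ^^^^^^^^^^^^^^^^^^
AttributeError: 'float' object has no attribute 'round'
Traceback (most recent call last):
  File "scipy/spatial/transform/_rotation.pyx", line 1413, in scipy.spatial.transform._rotation.Rotation.from_euler
ValueError: Expected axis specification to be a non-empty string of upto 3 characters, got ZYZYZ
```

```bash
sed -i 's/s\["opening"\].round(1)/round(s["opening"],1)/' log.py; python3 - <<'E'
from h import *
import json
D=[json.loads(l) for l in open("log.txt")][:2]
D.append([[1.20436821e+00,4.80833842e-01,1.59686542e+00,0,1.06512023,-0.0465807],[204.269,616.854,404.074],[-5.00236378e-01,-3.10125484e+00,1.88588191e-03]])
for q,_,_ in D: print(np.round(q,3))
for s4 in(1,-1):
  for s6 in(1,-1):
      M=[]
      for q,p,r in D:
        A=R.from_euler('ZYZ',[q[0],q[1]+q[2],s4*q[3]])*R.from_euler('YZ',[q[4],s6*q[5]]); M.append(A.inv()*R.from_rotvec(r))
      print(s4,s6,[m.as_rotvec().round(3).tolist() for m in M])
f=bot.grab_frame("wrist"); np.savez("w1.npz",**f); cv2.imwrite("pics/w1.png",f["image"]); print(f["mtx"],f["mount"])
E
```

```text
[ 0.577  0.542  1.622  0.312  1.256 -0.833]
[ 0.173  0.989  1.206  0.313  1.678 -1.207]
[ 1.204  0.481  1.597  0.     1.065 -0.047]
1 1 [[-0.0, -0.0, 1.571], [-0.0, 0.0, 1.571], [-0.0, 0.0, 1.571]]
1 -1 [[-0.0, -0.0, -0.096], [0.0, 0.0, -0.843], [-0.0, 0.0, 1.478]]
-1 1 [[-0.675, -0.032, 1.712], [-0.623, -0.279, 1.449], [-0.0, 0.0, 1.571]]
-1 -1 [[-0.419, 0.419, 0.1], [-0.455, 0.455, -0.881], [-0.0, 0.0, 1.478]]
[[297.31863964   0.         260.56603876]
 [  0.         297.31863964 188.03792404]
 [  0.           0.           1.        ]] [[-8.53204979e-05  9.54153392e-01  2.99318052e-01  7.69197998e+01]
 [ 9.99999950e-01 -9.36253046e-06  3.14895086e-04  4.73262030e-01]
 [ 3.03260589e-04  2.99318064e-01 -9.54153344e-01  3.20007008e+01]
 [ 0.00000000e+00  0.00000000e+00  0.00000000e+00  1.00000000e+00]]
```

View pics/w1.png

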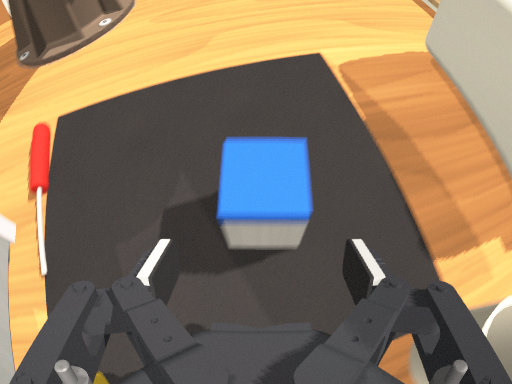

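The wrist view shows the blue top between (222,137) and (310,220). It is centred between the open fingers at about (165,245) and (355,245), and its yaw looks aligned. The screwdriver is at (40,170), away from the cup.

```bash
cat >> h.py <<'E'
def ray_plane(f,uv,z,Rp=None):
    Rt,p=Rp or cur(); K=f["mtx"]; M=np.array(f["mount"]); d=(np.array(uv,float)-[K[0][2],K[1][2]])/K[0][0]
    th=np.linalg.norm(d,axis=1); k=np.sin(th)/th; c=np.stack([d[:,0]*k,-d[:,1]*k,-np.cos(th)],1)
    w=c@M[:3,:3].T@Rt.T; o=Rt@M[:3,3]+p
    return o+w*((z-o[2])/w[:,2])[:,None]
def fk(q,k):
    a1,d1,L2,a3,L3,d6,e=k; b=R.from_euler('z',q[0]); c2=q[1]; c3=q[1]+q[2]
    w=R.from_euler('ZYZ',[0,c3,q[3]])*R.from_euler('YZ',[q[4],q[5]+np.pi/2])
    p=np.array([a1+L2*np.sin(c2),e,d1+L2*np.cos(c2)])+R.from_euler('y',c3).apply([a3,0,L3])+w.apply([0,0,d6])
    return b.apply(p),b*w
LO=np.array([-2.75,-.82,.23,-1.56,.09,-2.92]);HI=np.array([2.75,2.05,2.67,4.7,2.69,2.92])
def ik(target,k,q0):
    from scipy.optimize import least_squares
    Rt,p=target
    def r(q):
        P,W=fk(q,k); return np.r_[(P-p)/100,(W.inv()*R.from_matrix(Rt)).as_rotvec()]
    s=least_squares(r,np.clip(q0,LO+.01,HI-.01),bounds=(LO,HI)); return s.x,s.cost
E
python3 - <<'E'
from h import *
import json
from scipy.optimize import least_squares
D=[json.loads(l) for l in open("log.txt")][:2]
D.append([[1.20436821e+00,4.80833842e-01,1.59686542e+00,0,1.06512023,-0.0465807],[204.269,616.854,404.074],0])
s=least_squares(lambda k:np.r_[np.concatenate([fk(q,k)[0]-p for q,p,_ in D]),(np.array(k)-[50,400,400,0,400,100,30])*1e-4],[50,400,400,0,400,100,30]); print(s.x.round(1),np.abs(s.fun[:9]).max())
np.save("k.npy",s.x); k=s.x; q=np.array(D[1][0])
f=dict(np.load("w1.npz")); H=cv2.cvtColor(f["image"],cv2.COLOR_BGR2HSV); m=cv2.inRange(H,(100,120,190),(130,255,255))
n,l,st,c=cv2.connectedComponentsWithStats(m); i=1+st[1:,4].argmax(); cn=cv2.findContours((l==i).astype(np.uint8),0,2)[0][0][:,0]
W=ray_plane(f,cn,75); r=cv2.minAreaRect(W[:,:2].astype(np.float32)); print("cup",r)
cup=r[0]
for nm,t in dict(grasp=pose([*cup,40],164,45,-1,8),lift=pose([*cup,180],164,45,-1,8),roll=pose([*cup,180],164,45,1,8),layup=pose([520,220,140],280,45,1,8),lay=pose([520,220,30],280,45,1,8),re=pose([520,220,30],100,45,-1,8),up=pose([520,200,230],100,45,-1,8),pl=pose([592,-132,140],180,45,1,8),pl2=pose([592,-132,140],100,45,1,8)).items():
    q,c=ik(t,k,q); print(nm,q.round(2),round(c,5),t[1].round())
E
```

```text
[  0.  317.6 597.3  32.9 445.  198.3  30.3] 3.707488792770164e-05
cup ((518.9163818359375, 259.938232421875), (59.959922790527344, 61.920955657958984), 73.8194808959961)
grasp [ 0.2   1.    1.38  0.34  1.49 -1.24] 0.0 [630. 228. 155.]
lift [ 0.2   0.83  1.35  0.34  1.67 -1.18] 0.0 [630. 228. 295.]
roll [ 0.2   0.83  1.35  0.34  1.67 -1.18] 4.9348 [630. 228. 295.]
layup [ 0.74  0.75  1.69 -0.68  1.27  0.96] 0.0 [500. 333. 255.]
lay [ 0.74  0.91  1.7  -0.72  1.14  1.08] 0.0 [500. 333. 145.]
re [-0.11  0.84  1.96  1.01  0.93 -1.16] 0.0 [540. 107. 145.]
up [-0.14  0.51  1.9   0.81  1.18 -0.82] 0.0 [540.  87. 345.]
pl [-0.19  0.97  1.14 -0.14  1.8   1.4 ] 0.0 [ 707. -132.  255.]
pl2 [-0.58  0.83  1.49  0.54  1.44  2.14] 0.0 [ 612. -245.  255.]
```

```bash
python3 - <<'E'
from h import *
t=pose([517.5,260.5,40],164,45,-1,6); rows(t,10)
E
```

```text
10 x row [0.029 0.026 0.898] [-0.0004 -0.0007 -0.0003] | deg/row 0.05 mm/row 9.0 target [627. 229. 154.]
   tcp [670. 215. 197.] grip [565. 245.  88.]
   tcp [652. 221. 178.] grip [546. 251.  69.]
   tcp [639. 225. 166.] grip [534. 255.  57.]
```

Emit:
arm_command --commands '[[[0.03,0.03,1.0,0,-0.001,0,0],[0.03,0.03,1.0,0,-0.001,0,0],[0.03,0.03,1.0,0,-0.001,0,0],[0.03,0.03,1.0,0,-0.001,0,0],[0.03,0.03,1.0,0,-0.001,0,0],[0.03,0.03,1.0,0,-0.001,0,0],[0.03,0.03,1.0,0,-0.001,0,0],[0.03,0.03,1.0,0,0,0,0],[0.03,0.03,1.0,0,0,0,0],[0,0,0,0,0,0,0]]]'

```text
time: 3.15
eef_pos: [623.7, 233.7, 157.2]
ee_rot: [-0.327, -2.342, -0.129]
ft_force: [-0.3, -0.5, -0.5]
opening: 85.6
grasp_force: 0.0
```

Emit:
arm_command --commands '[[[0,0,0,0,0,0,60],[0,0,0,0,0,0,120],[0,0,0,0,0,0,160],[0,0,0,0,0,0,200],[0,0,0,0,0,0,255],[0,0,0,0,0,0,255],[0,0,0,0,0,0,255],[0,0,0,0,0,0,255],[0,0,0,0,0,0,255],[0,0,0,0,0,0,255]]]' --grip_force 50

```text
time: 4.15
eef_pos: [625.4, 233.4, 158.7]
ee_rot: [-0.328, -2.344, -0.131]
ft_force: [4.1, -1.8, 6.1]
opening: 59.5
grasp_force: 54.4
```

```bash
python3 log.py; python3 - <<'E'
from h import *
f=bot.grab_frame("wrist"); cv2.imwrite("pics/w2.png",f["image"])
E
```

```text
4.15 [ 0.214  0.992  1.387  0.337  1.484 -1.236] [625.4 233.4 158.7] [ 4.1 -1.8  6.1] 59.5 54.43037185817957
```

View pics/w2.png

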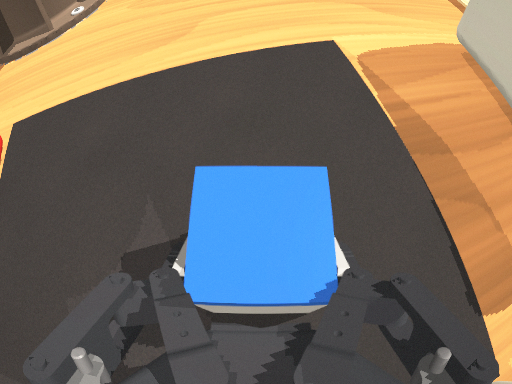

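The blue bottom spans (185–338, 167–305) and both pads sit on its sides, at (180,265) and (345,265). The cup is squarely gripped.

```bash
cat >> h.py <<'E'
def check(tg,n,k,start,q):
    R0,p0=start; R1,p1=tg; rv=R.from_matrix(R0.T@R1).as_rotvec(); out=[]
    r=R.from_rotvec(rv/n).as_matrix(); S=sum(np.linalg.matrix_power(r,j) for j in range(n)); t=np.linalg.solve(S,R0.T@(p1-p0)); T=R0;p=p0
    qm=0
    for j in range(n):
        p=p+T@t;T=T@r;qn,c=ik((T,p),k,q); qm=np.maximum(qm,np.abs(qn-q)*10);q=qn
        if c>1e-4: print("   IK bad",j,c)
        if j%5==4: print("   ",qn.round(2),p.round(),(p+G*T[:,2]).round())
    print("   vmax",qm.round(2)); return q
E
python3 - <<'E'
from h import *
f=bot.grab_frame("wrist"); k=np.load("k.npy")
H=cv2.cvtColor(f["image"],cv2.COLOR_BGR2HSV); m=cv2.inRange(H,(100,120,190),(130,255,255))
n,l,st,c=cv2.connectedComponentsWithStats(m); i=1+st[1:,4].argmax(); cn=cv2.findContours((l==i).astype(np.uint8),0,2)[0][0][:,0]
C=cur(); r=cv2.minAreaRect(ray_plane(f,cn,75)[:,:2].astype(np.float32)); print("cup",r)
b=np.array([*r[0],75]); o=C[0].T@(b-C[1]); zc=C[0].T@[0,0,-1]; print("cup origin in tool",o.round(1),"z",zc.round(3)); 
np.save("cup_t.npy",np.r_[o,zc]); ctr=o+37.5*zc; print("centre in tool",ctr.round(1))
q=bot.get_state()["joint_positions"]
up=(C[0],C[1]+[0,0,150]); rows(up,10,C); q=check(up,10,k,C,q)
# lay pose: cup centre at (520,220,31)
def laypose(z,h=280):
    Rt,_=pose([0,0,0],h,45,1); return Rt,np.array([520,220,z])-Rt@ctr
for h in(270,280):
  print(h,"cup z axis at lay",(laypose(31,h)[0]@zc).round(3))
  rows(laypose(150,h),30,up); check(laypose(150,h),30,k,up,q)
E
```

```text
cup ((512.4417114257812, 265.6248779296875), (60.539939880371094, 60.42456817626953), 73.97586059570312)
cup origin in tool [ 24.8   0.4 142. ] z [-0.702  0.003  0.712]
centre in tool [ -1.5   0.5 168.8]
10 x row [ 1.053 -0.004 -1.068] [0. 0. 0.] | deg/row 0.0 mm/row 15.0 target [625. 233. 309.]
   tcp [625. 233. 204.] grip [521. 263.  94.]
   tcp [625. 233. 249.] grip [521. 263. 139.]
   tcp [625. 233. 279.] grip [521. 263. 169.]
    [ 0.21  0.9   1.38  0.34  1.58 -1.2 ] [625. 233. 234.] [521. 263. 124.]
    [ 0.21  0.81  1.35  0.34  1.68 -1.17] [625. 233. 309.] [521. 263. 199.]
   vmax [0.   0.19 0.07 0.01 0.22 0.08]
270 cup z axis at lay [ 0.003 -1.    -0.007]
30 x row [ 0.582 -0.003  0.168] [ 0.0001 -0.044   0.0472] | deg/row 3.7 mm/row 6.1 target [520. 340. 268.]
   tcp [584. 252. 324.] grip [519. 260. 184.]
   tcp [548. 284. 320.] grip [519. 253. 172.]
   tcp [528. 315. 300.] grip [520. 243. 164.]
    [ 0.26  0.71  1.47  0.25  1.47 -0.9 ] [599. 243. 321.] [519. 262. 190.]
    [ 0.34  0.64  1.56  0.12  1.3  -0.57] [574. 259. 325.] [519. 259. 181.]
    [ 0.44  0.6   1.62 -0.06  1
[... 399 characters left out ...]
-0.0461  0.041 ] | deg/row 3.53 mm/row 6.5 target [499. 338. 268.]
   tcp [580. 251. 326.] grip [518. 259. 185.]
   tcp [539. 282. 323.] grip [517. 252. 173.]
   tcp [512. 312. 302.] grip [518. 242. 164.]
    [ 0.26  0.7   1.48  0.25  1.46 -0.93] [597. 243. 322.] [518. 261. 190.]
    [ 0.34  0.62  1.59  0.12  1.26 -0.62] [569. 258. 327.] [517. 258. 182.]
    [ 0.45  0.58  1.66 -0.08  1.13 -0.25] [544. 278. 324.] [517. 253. 174.]
    [ 0.56  0.58  1.7  -0.31  1.09  0.18] [522. 299. 313.] [517. 247. 167.]
    [ 0.66  0.64  1.71 -0.52  1.16  0.59] [507. 320. 294.] [518. 239. 162.]
    [ 0.74  0.73  1.68 -0.67  1.29  0.95] [499. 338. 268.] [518. 231. 159.]
   vmax [0.23 0.24 0.26 0.47 0.46 0.87]
```

Emit:
arm_command --commands '[[[1.05,0,-1.07,0,0,0,255],[1.05,0,-1.07,0,0,0,255],[1.05,0,-1.07,0,0,0,255],[1.05,0,-1.07,0,0,0,255],[1.05,0,-1.07,0,0,0,255],[1.05,0,-1.07,0,0,0,255],[1.05,0,-1.07,0,0,0,255],[1.05,0,-1.07,0,0,0,255],[1.05,0,-1.07,0,0,0,255],[1.05,0,-1.07,0,0,0,255]]]'

```text
time: 5.25
eef_pos: [625.5, 233.8, 309.4]
ee_rot: [-0.327, -2.343, -0.13]
ft_force: [-0.2, -1.3, -2.0]
opening: 59.4
grasp_force: 54.2
```

```bash
python3 log.py; python3 - <<'E'
from h import *
o=np.load("cup_t.npy"); ctr=o[:3]+37.5*o[3:]
Rt,_=pose([0,0,0],280,45,1)
rows((Rt,np.array([520,220,130])-Rt@ctr),20)
E
```

```text
5.25 [ 0.214  0.814  1.353  0.338  1.685 -1.166] [625.5 233.8 309.4] [-0.2 -1.3 -2. ] 59.4 54.23173173330724
20 x row [0.931 0.006 0.38 ] [ 0.     -0.0691  0.0615] | deg/row 5.3 mm/row 10.1 target [499. 338. 248.]
   tcp [572. 258. 322.] grip [515. 261. 178.]
   tcp [534. 288. 311.] grip [514. 255. 161.]
   tcp [508. 318. 282.] grip [516. 243. 147.]
```

Emit:
arm_command --commands '[[[0.93,0.01,0.38,0,-0.069,0.0615,255],[0.93,0.01,0.38,0,-0.069,0.0615,255],[0.93,0.01,0.38,0,-0.069,0.0615,255],[0.93,0.01,0.38,0,-0.069,0.0615,255],[0.93,0.01,0.38,0,-0.069,0.0615,255],[0.93,0.01,0.38,0,-0.069,0.0615,255],[0.93,0.01,0.38,0,-0.069,0.0615,255],[0.93,0.01,0.38,0,-0.069,0.0615,255],[0.93,0.01,0.38,0,-0.069,0.0615,255],[0.93,0.01,0.38,0,-0.069,0.0615,255]]]'

```text
time: 6.25
eef_pos: [540.6, 281.7, 314.1]
ee_rot: [-1.235, -2.769, 0.333]
ft_force: [-0.6, 0.5, -2.5]
opening: 59.7
grasp_force: 54.2
```

Emit:
arm_command --commands '[[[0.93,0.01,0.38,0,-0.069,0.0615,255],[0.93,0.01,0.38,0,-0.069,0.0615,255],[0.93,0.01,0.38,0,-0.069,0.0615,255],[0.93,0.01,0.38,0,-0.069,0.0615,255],[0.93,0.01,0.38,0,-0.069,0.0615,255],[0.93,0.01,0.38,0,-0.069,0.0615,255],[0.93,0.01,0.38,0,-0.069,0.0615,255],[0.93,0.01,0.38,0,-0.069,0.0615,255],[0.93,0.01,0.38,0,-0.069,0.0615,255],[0.93,0.01,0.38,0,-0.069,0.0615,255]]]'

```text
time: 7.25
eef_pos: [499.1, 339.4, 247.4]
ee_rot: [1.584, 1.882, -0.654]
ft_force: [0.4, 0.8, -2.6]
opening: 59.6
grasp_force: 54.3
```

```bash
python3 log.py; python3 - <<'E'
from h import *
o=np.load("cup_t.npy"); ctr=o[:3]+37.5*o[3:]
C=cur(); print("cup ctr",(C[1]+C[0]@ctr).round(1),"axis",(C[0]@o[3:]).round(3))
Rt,_=pose([0,0,0],280,45,1); Rt=R.from_euler('z',0).as_matrix()@Rt
rows((Rt,np.array([520,220,33])-Rt@ctr),10)
f=bot.grab_frame("side"); cv2.imwrite("pics/s1.png",cv2.resize(f["image"][90:290,100:356],None,fx=3,fy=3))
E
```

```text
7.25 [ 0.743  0.762  1.683 -0.674  1.269  0.972] [499.1 339.4 247.4] [ 0.4  0.8 -2.6] 59.6 54.28508721292019
cup ctr [520.5 220.9 129.2] axis [ 0.174 -0.985 -0.007]
10 x row [ 0.674 -0.007  0.686] [ 0.      0.     -0.0003] | deg/row 0.02 mm/row 9.6 target [499. 338. 151.]
   tcp [499. 339. 219.] grip [518. 231. 109.]
   tcp [499. 339. 190.] grip [518. 231.  80.]
   tcp [499. 339. 171.] grip [518. 231.  61.]
```

View pics/s1.png

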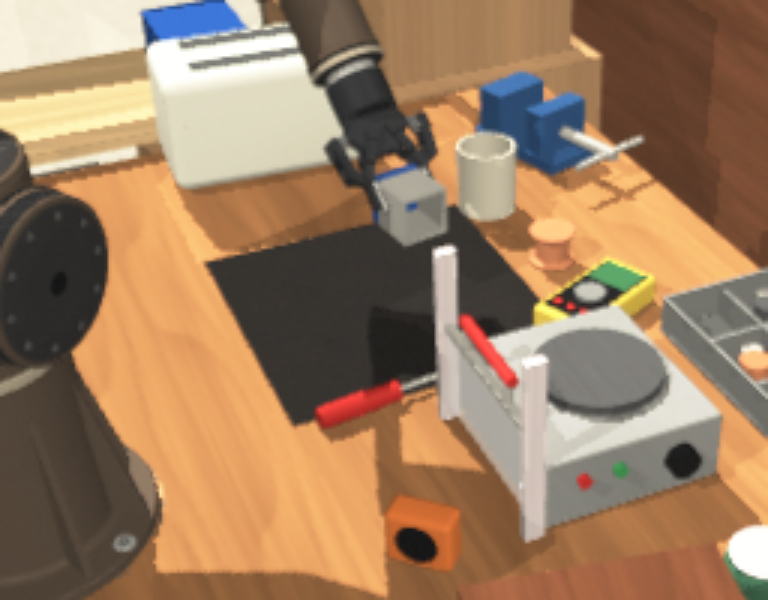

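The crop shows the cup at (410,205) held level, mouth towards -y, clear of everything. I'll lower it onto its side.

Emit:
arm_command --commands '[[[0.75,0,0.76,0,0,0,255],[0.75,0,0.76,0,0,0,255],[0.75,0,0.76,0,0,0,255],[0.75,0,0.76,0,0,0,255],[0.75,0,0.76,0,0,0,255],[0.75,0,0.76,0,0,0,255],[0.75,0,0.76,0,0,0,255],[0.75,0,0.76,0,0,0,255],[0.5,0,0.51,0,0,0,255],[0.1,0,0.1,0,0,0,255]]]'

```text
time: 8.3
eef_pos: [499.0, 338.4, 152.0]
ee_rot: [1.582, 1.888, -0.656]
ft_force: [0.4, -0.8, -1.5]
opening: 59.2
grasp_force: 54.3
```

Emit:
arm_command --commands '[[[0.1,0,0.1,0,0,0,255],[0.1,0,0.1,0,0,0,255],[0,0,0,0,0,0,255],[0,0,0,0,0,0,120],[0,0,0,0,0,0,60],[0,0,0,0,0,0,0],[0,0,0,0,0,0,0],[0,0,0,0,0,0,0],[0,0,0,0,0,0,0],[0,0,0,0,0,0,0]]]'

```text
time: 9.3
eef_pos: [499.3, 338.6, 150.2]
ee_rot: [1.583, 1.887, -0.654]
ft_force: [0.3, -0.1, 0.1]
opening: 85.5
grasp_force: 0.0
```

```bash
python3 log.py; python3 - <<'E'
from h import *
k=np.load("k.npy"); C=cur(); q=bot.get_state()["joint_positions"]
up=(C[0],C[1]-C[0][:,2]*120); 
t=pose([520,220,31],100,45,-1,120)
rows(t,20,up); 
q,_=ik(up,k,q); check(t,20,k,up,q)
E
```

```text
9.3 [ 0.742  0.902  1.692 -0.71   1.151  1.069] [499.3 338.6 150.2] [ 0.3 -0.1  0.1] 85.5 0.0
20 x row [-2.212e+00 -2.000e-03  1.400e-01] [-0.      0.0784  0.    ] | deg/row 4.49 mm/row 22.2 target [554.  29. 225.]
   tcp [504. 310. 301.] grip [513. 263. 154.]
   tcp [523. 202. 311.] grip [521. 214. 157.]
   tcp [542.  98. 279.] grip [529. 167. 141.]
    [ 0.64  0.6   1.74 -0.41  1.02  0.72] [501. 330. 294.] [511. 272. 151.]
    [0.35 0.47 1.88 0.   0.79 0.18] [520. 223. 313.] [519. 223. 158.]
    [ 0.02  0.52  1.94  0.54  0.83 -0.55] [538. 117. 289.] [528. 176. 146.]
    [-0.24  0.72  1.9   0.82  1.08 -1.02] [554.  29. 225.] [535. 136. 116.]
   vmax [0.67 0.52 0.42 1.15 0.68 1.52]
```

Emit:
arm_command --commands '[[[0,0,-0.6,0,0,0,0],[0,0,-1.0,0,0,0,0],[0,0,-1.3,0,0,0,0],[0,0,-1.3,0,0,0,0],[0,0,-1.3,0,0,0,0],[0,0,-1.3,0,0,0,0],[0,0,-1.3,0,0,0,0],[0,0,-1.3,0,0,0,0],[0,0,-1.3,0,0,0,0],[0,0,-1.3,0,0,0,0]]]'

```text
time: 10.3
eef_pos: [484.4, 422.7, 236.0]
ee_rot: [1.583, 1.887, -0.654]
ft_force: [-0.2, 1.1, 0.9]
opening: 85.8
grasp_force: 0.0
```

Emit:
arm_command --commands '[[[-2.21,0,0.14,0,0.0784,0,0],[-2.21,0,0.14,0,0.0784,0,0],[-2.21,0,0.14,0,0.0784,0,0],[-2.21,0,0.14,0,0.0784,0,0],[-2.21,0,0.14,0,0.0784,0,0],[-2.21,0,0.14,0,0.0784,0,0],[-2.21,0,0.14,0,0.0784,0,0],[-2.21,0,0.14,0,0.0784,0,0],[-2.21,0,0.14,0,0.0784,0,0],[-2.21,0,0.14,0,0.0784,0,0]]]'

```text
time: 11.3
eef_pos: [519.9, 223.1, 313.7]
ee_rot: [-2.017, -2.405, -0.005]
ft_force: [-0.3, -0.4, -0.4]
opening: 85.2
grasp_force: 0.0
```

Emit:
arm_command --commands '[[[-2.21,0,0.14,0,0.0784,0,0],[-2.21,0,0.14,0,0.0784,0,0],[-2.21,0,0.14,0,0.0784,0,0],[-2.21,0,0.14,0,0.0784,0,0],[-2.21,0,0.14,0,0.0784,0,0],[-2.21,0,0.14,0,0.0784,0,0],[-2.21,0,0.14,0,0.0784,0,0],[-2.21,0,0.14,0,0.0784,0,0],[-2.21,0,0.14,0,0.0784,0,0],[-2.21,0,0.14,0,0.0784,0,0]]]'

```text
time: 12.3
eef_pos: [554.5, 28.4, 225.4]
ee_rot: [-1.579, -1.884, -0.659]
ft_force: [0.8, 0.0, 0.4]
opening: 85.2
grasp_force: 0.0
```

```bash
python3 log.py; python3 - <<'E'
from h import *
f=bot.grab_frame("wrist"); np.savez("w3.npz",**f); cv2.imwrite("pics/w3.png",f["image"])
E
```

```text
12.3 [-0.239  0.72   1.897  0.826  1.085 -1.027] [554.5  28.4 225.4] [0.8 0.  0.4] 85.2 0.0
```

View pics/w3.png

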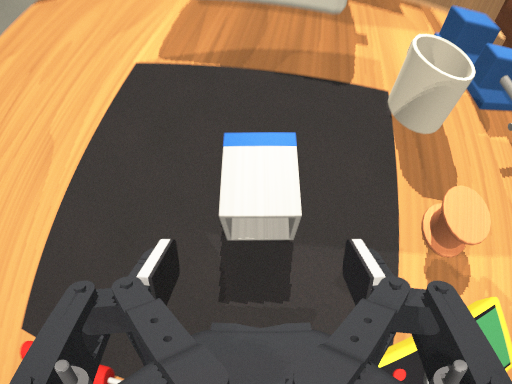

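The wrist view shows the cup on its side with the mouth facing the gripper. Its upper face has corners at (224,133), (297,133), (300,216) and (220,216), roughly centred between the fingers.

```bash
python3 - <<'E'
from h import *
f=dict(np.load("w3.npz")); W=ray_plane(f,[(224,133),(297,133),(300,216),(220,216)],60); print(W.round(1)); c=W.mean(0)
print(c, np.linalg.norm(W[0]-W[1]),np.linalg.norm(W[1]-W[2]),"axis h",np.degrees(np.arctan2(*((W[0]+W[1]-W[2]-W[3])[[1,0]]))))
h=np.degrees(np.arctan2(*((W[0]+W[1]-W[2]-W[3])[[1,0]])))
rows(pose([c[0],c[1],32],100,45,-1,9),10)
E
```

```text
[[483.2 250.2  60. ]
 [543.6 260.8  60. ]
 [554.1 186.4  60. ]
 [497.8 176.6  60. ]]
[519.67751728 218.49914291  60.        ] 61.350209932976284 75.08831705933373 axis h 99.6608772777422
10 x row [ 0.028 -0.009  1.093] [ 0.0001 -0.0008 -0.0001] | deg/row 0.05 mm/row 10.9 target [540. 105. 148.]
   tcp [550.  50. 200.] grip [531. 158.  92.]
   tcp [546.  73. 178.] grip [527. 181.  69.]
   tcp [543.  89. 163.] grip [524. 197.  54.]
```

Emit:
arm_command --commands '[[[0.03,-0.01,1.2,0,-0.001,0,0],[0.03,-0.01,1.2,0,-0.001,0,0],[0.03,-0.01,1.2,0,-0.001,0,0],[0.03,-0.01,1.2,0,-0.001,0,0],[0.03,-0.01,1.2,0,-0.001,0,0],[0.03,-0.01,1.2,0,-0.001,0,0],[0.03,-0.01,1.2,0,-0.001,0,0],[0.03,-0.01,1.2,0,-0.001,0,0],[0.03,-0.01,1.2,0,0,0,0],[0,0,0.1,0,0,0,0]]]'

```text
time: 13.35
eef_pos: [538.6, 107.5, 148.7]
ee_rot: [-1.586, -1.89, -0.647]
ft_force: [-0.4, 0.2, 0.3]
opening: 85.6
grasp_force: 0.0
```

Emit:
arm_command --commands '[[[0,0,0,0,0,0,60],[0,0,0,0,0,0,120],[0,0,0,0,0,0,160],[0,0,0,0,0,0,200],[0,0,0,0,0,0,255],[0,0,0,0,0,0,255],[0,0,0,0,0,0,255],[0,0,0,0,0,0,255],[0,0,0,0,0,0,255],[0,0,0,0,0,0,255]]]' --grip_force 50

```text
time: 14.35
eef_pos: [539.5, 106.3, 150.1]
ee_rot: [-1.587, -1.891, -0.65]
ft_force: [0.9, -4.9, 6.8]
opening: 59.6
grasp_force: 54.2
```

```bash
python3 log.py; python3 - <<'E'
from h import *
f=bot.grab_frame("wrist"); np.savez("w4.npz",**f); cv2.imwrite("pics/w4.png",f["image"])
E
```

```text
14.35 [-0.108  0.83   1.959  1.003  0.925 -1.143] [539.5 106.3 150.1] [ 0.9 -4.9  6.8] 59.6 54.24648642539978
```

View pics/w4.png

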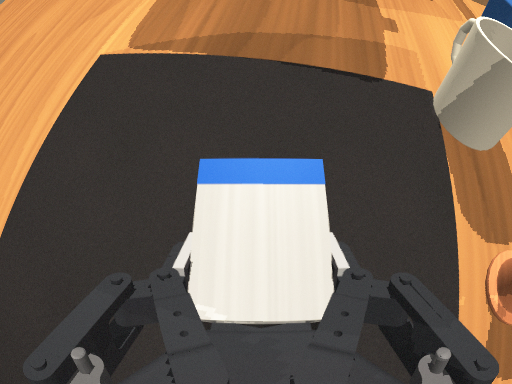

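The cup's upper face has corners at (200,159), (323,159), (333,321) and (189,321), and both pads are on its sides. It is held firmly at 59.6 mm.

```bash
cat > pl.py <<'E'
from h import *
d=np.load("cup2.npy"); Rc=d[:9].reshape(3,3); o=d[9:]   # cup frame in tool
def place(h,xy,z):  # cup upright, bottom centre at xy,z ; tool heading ~h
    Rt,_=pose([0,0,0],h,45,1); W=Rt@Rc; up=W[:,2]; ax=np.cross(up,[0,0,1]); print("tilt fix",np.linalg.norm(ax).round(3),up.round(3))
    Rt=R.from_rotvec(ax).as_matrix()@Rt; return Rt,np.array([*xy,z])-Rt@o
E
python3 - <<'E'
from h import *
f=dict(np.load("w4.npz")); W=ray_plane(f,[(200,159),(323,159),(333,321),(189,321)],60); print(W.round(1),np.linalg.norm(W[0]-W[1]),np.linalg.norm(W[1]-W[2]))
C=cur(); z=(W[2]+W[3]-W[0]-W[1]); z/=np.linalg.norm(z); bot0=(W[0]+W[1])/2-[0,0,30]
x=np.array([0,0,1.]); Rw=np.stack([x,np.cross(z,x),z],1)
np.save("cup2.npy",np.r_[(C[0].T@Rw).ravel(),C[0].T@(bot0-C[1])]); print("origin in tool",(C[0].T@(bot0-C[1])).round(1),"z",(C[0].T@z).round(3))
from pl import *
k=np.load("k.npy"); q0=bot.get_state()["joint_positions"]
up=(C[0],C[1]+[0,0,190]); rows(up,10); q0,_=ik(up,k,q0)
for h in(100,140,180):
    t=place(h,(592,-132),190); print(h); rows(t,30,up); check(t,30,k,up,q0)
E
```

```text
[[482.5 253.6  60. ]
 [542.  264.1  60. ]
 [553.6 189.   60. ]
 [496.7 179.   60. ]] 60.4154224013377 76.02943570279503
origin in tool [ 26.4  -0.4 194.3] z [-0.713 -0.004 -0.701]
10 x row [ 1.332  0.    -1.355] [0. 0. 0.] | deg/row 0.0 mm/row 19.0 target [540. 106. 340.]
   tcp [540. 106. 207.] grip [521. 213.  97.]
   tcp [540. 106. 264.] grip [521. 213. 154.]
   tcp [540. 106. 302.] grip [521. 213. 192.]
tilt fix 0.009 [0.002 0.009 1.   ]
100
30 x row [-0.028  1.327 -0.871] [9.000e-04 1.000e-04 1.046e-01] | deg/row 5.99 mm/row 15.9 target [ 612. -250.  345.]
   tcp [647.  48. 362.] grip [627. 155. 252.]
   tcp [702. -62. 343.] grip [682.  46. 234.]
   tcp [ 682. -169.  327.] grip [663. -60. 219.]
    [-0.14  0.57  1.72  0.77  1.26 -0.2 ] [610.  77. 361.] [590. 184. 250.]
    [-0.21  0.65  1.55  0.73  1.36  0.35] [668.  24. 360.] [648. 131. 250.]
    [-0.29  0.73  1.44  0.69  1.44  0.84] [700. -47. 346.] [680.  61. 237.]
    [-0.39  0.77  1.38  0.64  1.5   1.31] [ 699. -124.  332.] [679. -16. 223.]
    [-0.49  0.77  1.39  0.59  1.54  1.75] [ 666. -196.  328.] [647. -87. 220.]
    [
[... 1010 characters left out ...]
.063 ] | deg/row 4.19 mm/row 10.8 target [ 712. -133.  345.]
   tcp [618.  71. 334.] grip [593. 141. 198.]
   tcp [675.   9. 324.] grip [626.  41. 181.]
   tcp [704. -61. 326.] grip [624. -52. 193.]
    [-0.08  0.55  1.77  0.63  1.12 -0.32] [590.  88. 337.] [570. 172. 209.]
    [-0.07  0.6   1.63  0.41  1.18  0.13] [634.  58. 331.] [605. 118. 191.]
    [-0.08  0.68  1.48  0.22  1.31  0.52] [669.  18. 325.] [624.  54. 182.]
    [-0.11  0.76  1.34  0.06  1.5   0.85] [694. -30. 323.] [628. -13. 184.]
    [-0.14  0.83  1.2  -0.05  1.72  1.13] [708. -82. 329.] [619. -77. 203.]
    [-0.19  0.9   1.08 -0.14  1.95  1.38] [ 712. -133.  345.] [ 602. -133.  237.]
   vmax [0.1  0.16 0.29 0.44 0.47 0.97]
```

Emit:
arm_command --commands '[[[1.33,0,-1.36,0,0,0,255],[1.33,0,-1.36,0,0,0,255],[1.33,0,-1.36,0,0,0,255],[1.33,0,-1.36,0,0,0,255],[1.33,0,-1.36,0,0,0,255],[1.33,0,-1.36,0,0,0,255],[1.33,0,-1.36,0,0,0,255],[1.33,0,-1.36,0,0,0,255],[1.33,0,-1.36,0,0,0,255],[1.33,0,-1.36,0,0,0,255]]]'

```text
time: 15.4
eef_pos: [539.2, 106.0, 340.6]
ee_rot: [-1.587, -1.891, -0.648]
ft_force: [0.3, 0.6, -3.0]
opening: 59.6
grasp_force: 54.3
```

```bash
python3 log.py; python3 - <<'E'
from pl import *
rows(place(180,(592,-132),190),20)
E
```

```text
15.4 [-0.108  0.515  1.904  0.827  1.154 -0.802] [539.2 106.  340.6] [ 0.3  0.6 -3. ] 59.6 54.316545724868774
tilt fix 0.009 [-0.008  0.004  1.   ]
20 x row [-0.505  1.465 -0.465] [ 0.0009 -0.0559  0.0945] | deg/row 6.29 mm/row 16.2 target [ 712. -133.  345.]
   tcp [626.  65. 333.] grip [599. 129. 195.]
   tcp [678.   4. 324.] grip [627.  34. 181.]
   tcp [706. -71. 328.] grip [622. -65. 198.]
```

Emit:
arm_command --commands '[[[-0.5,1.46,-0.46,0.001,-0.056,0.0945,255],[-0.5,1.46,-0.46,0.001,-0.056,0.0945,255],[-0.5,1.46,-0.46,0.001,-0.056,0.0945,255],[-0.5,1.46,-0.46,0.001,-0.056,0.0945,255],[-0.5,1.46,-0.46,0.001,-0.056,0.0945,255],[-0.5,1.46,-0.46,0.001,-0.056,0.0945,255],[-0.5,1.46,-0.46,0.001,-0.056,0.0945,255],[-0.5,1.46,-0.46,0.001,-0.056,0.0945,255],[-0.5,1.46,-0.46,0.001,-0.056,0.0945,255],[-0.5,1.46,-0.46,0.001,-0.056,0.0945,255]]]'

```text
time: 16.4
eef_pos: [669.4, 18.1, 324.4]
ee_rot: [-2.528, -1.177, 0.245]
ft_force: [0.4, -0.4, -3.0]
opening: 59.2
grasp_force: 54.4
```

Emit:
arm_command --commands '[[[-0.5,1.46,-0.46,0.001,-0.056,0.0945,255],[-0.5,1.46,-0.46,0.001,-0.056,0.0945,255],[-0.5,1.46,-0.46,0.001,-0.056,0.0945,255],[-0.5,1.46,-0.46,0.001,-0.056,0.0945,255],[-0.5,1.46,-0.46,0.001,-0.056,0.0945,255],[-0.5,1.46,-0.46,0.001,-0.056,0.0945,255],[-0.5,1.46,-0.46,0.001,-0.056,0.0945,255],[-0.5,1.46,-0.46,0.001,-0.056,0.0945,255],[-0.5,1.46,-0.46,0.001,-0.056,0.0945,255],[-0.5,1.46,-0.46,0.001,-0.056,0.0945,255]]]'

```text
time: 17.4
eef_pos: [711.9, -132.0, 343.6]
ee_rot: [-2.893, 0.003, 1.222]
ft_force: [0.0, 0.3, -2.0]
opening: 59.6
grasp_force: 54.4
```

```bash
python3 log.py; python3 - <<'E'
from pl import *
C=cur(); print("cup",(C[1]+C[0]@o).round(1),(C[0]@Rc[:,2]).round(3))
rows(place(180,(592,-132),106),10)
f=bot.grab_frame("side"); np.savez("s2.npz",**f); cv2.imwrite("pics/s2.png",cv2.resize(f["image"][100:290,200:400],None,fx=3,fy=3))
P=cloud(f); H=cv2.cvtColor(f["image"],cv2.COLOR_BGR2HSV)
m=cv2.inRange(H,(100,120,60),(130,255,255)).astype(bool)&(P[...,1]<0)&(P[...,2]>120)&(P[...,0]>500)&(P[...,0]<700); print(m.sum(),np.percentile(P[m],[5,50,95],axis=0).round() if m.any() else 0)
E
```

```text
17.4 [-0.189  0.901  1.078 -0.143  1.95   1.387] [ 711.9 -132.   343.6] [ 0.   0.3 -2. ] 59.6 54.415247440338135
cup [ 591.  -131.2  189.2] [0.005 0.003 1.   ]
tilt fix 0.009 [-0.008  0.004  1.   ]
10 x row [0.591 0.012 0.575] [ 0.0001  0.0005 -0.0004] | deg/row 0.04 mm/row 8.3 target [ 712. -133.  261.]
   tcp [ 712. -132.  319.] grip [ 601. -132.  211.]
   tcp [ 712. -133.  294.] grip [ 601. -132.  186.]
   tcp [ 712. -133.  278.] grip [ 602. -132.  169.]
71 [[ 561. -164.  192.]
 [ 577. -160.  197.]
 [ 616. -118.  201.]]
```

View pics/s2.png

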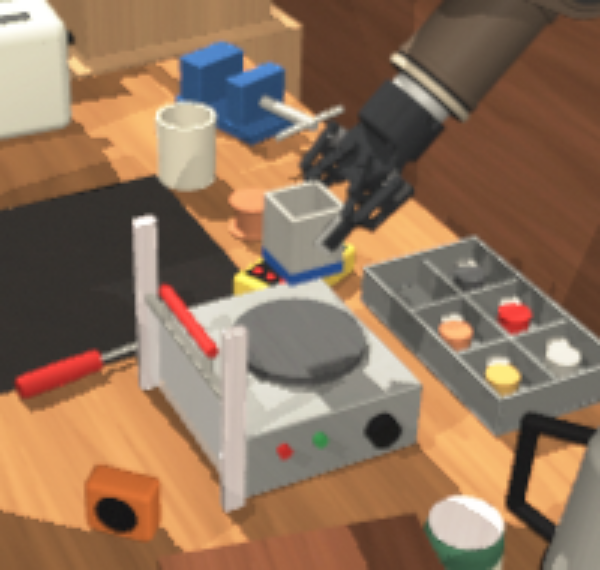

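The crop shows the cup at (303,235), upright and mouth up, above the plate at (303,335). I'll lower it now.

Emit:
arm_command --commands '[[[0.7,0.01,0.69,0,0.001,0,255],[0.7,0.01,0.69,0,0.001,0,255],[0.7,0.01,0.69,0,0.001,0,255],[0.7,0.01,0.69,0,0.001,0,255],[0.7,0.01,0.69,0,0.001,0,255],[0.7,0.01,0.69,0,0,0,255],[0.7,0.01,0.69,0,0,0,255],[0.5,0.01,0.49,0,0,0,255],[0.3,0.01,0.3,0,0,0,255],[0,0,0,0,0,0,255]]]'

```text
time: 18.45
eef_pos: [711.8, -132.2, 263.4]
ee_rot: [-2.896, -0.002, 1.21]
ft_force: [0.1, -0.3, -2.0]
opening: 59.7
grasp_force: 54.4
```

```bash
python3 log.py; python3 - <<'E'
from pl import *
C=cur(); print("cup",(C[1]+C[0]@o).round(1),(C[0]@Rc[:,2]).round(3))
E
```

```text
18.45 [-0.189  0.973  1.121 -0.137  1.828  1.4  ] [ 711.8 -132.2  263.4] [ 0.1 -0.3 -2. ] 59.7 54.445366859436035
cup [ 592.  -131.3  108.1] [-0.002  0.001  1.   ]
```

Emit:
arm_command --commands '[[[0.07,0,0.07,0,0,0,255],[0.07,0,0.07,0,0,0,255],[0.07,0,0.07,0,0,0,255],[0.07,0,0.07,0,0,0,255],[0.07,0,0.07,0,0,0,255],[0.07,0,0.07,0,0,0,255],[0.04,0,0.04,0,0,0,255],[0.04,0,0.04,0,0,0,255],[0,0,0,0,0,0,255],[0,0,0,0,0,0,255]]]'

```text
time: 19.45
eef_pos: [711.8, -132.2, 257.0]
ee_rot: [-2.896, -0.002, 1.21]
ft_force: [0.4, -0.1, -2.7]
opening: 59.2
grasp_force: 54.4
```

Emit:
arm_command --commands '[[[0.04,0,0.04,0,0,0,255],[0.04,0,0.04,0,0,0,255],[0.04,0,0.04,0,0,0,255],[0.02,0,0.02,0,0,0,255],[0,0,0,0,0,0,255],[0,0,0,0,0,0,255],[0,0,0,0,0,0,255],[0,0,0,0,0,0,255],[0,0,0,0,0,0,255],[0,0,0,0,0,0,255]]]'

```text
time: 20.45
eef_pos: [711.8, -132.2, 255.0]
ee_rot: [-2.896, -0.002, 1.209]
ft_force: [0.1, 0.4, -2.2]
opening: 59.7
grasp_force: 54.4
```

Emit:
arm_command --commands '[[[0.03,0,0.03,0,0,0,255],[0.03,0,0.03,0,0,0,255],[0.03,0,0.03,0,0,0,255],[0.03,0,0.03,0,0,0,255],[0,0,0,0,0,0,255],[0,0,0,0,0,0,255],[0,0,0,0,0,0,255],[0,0,0,0,0,0,255],[0,0,0,0,0,0,255],[0,0,0,0,0,0,255]]]'

```text
time: 21.45
eef_pos: [712.0, -132.2, 254.7]
ee_rot: [-2.897, -0.001, 1.209]
ft_force: [2.1, 0.4, 11.1]
opening: 59.7
grasp_force: 55.8
```

Emit:
arm_command --commands '[[[-0.02,0,-0.02,0,0,0,200],[-0.02,0,-0.02,0,0,0,120],[0,0,0,0,0,0,60],[0,0,0,0,0,0,0],[0,0,0,0,0,0,0],[0,0,0,0,0,0,0],[0,0,0,0,0,0,0],[0,0,0,0,0,0,0],[0,0,0,0,0,0,0],[0,0,0,0,0,0,0]]]'

```text
time: 22.45
eef_pos: [711.8, -132.2, 253.8]
ee_rot: [-2.896, -0.002, 1.209]
ft_force: [-0.4, -0.3, 0.0]
opening: 85.6
grasp_force: 0.0
```

Emit:
arm_command --commands '[[[0,0,-0.5,0,0,0,0],[0,0,-0.9,0,0,0,0],[0,0,-1.3,0,0,0,0],[0,0,-1.3,0,0,0,0],[0,0,-1.3,0,0,0,0],[0,0,-1.5,0,0,0,0],[0,0,-1.5,0,0,0,0],[0,0,-1.5,0,0,0,0],[0,0,-1.5,0,0,0,0],[0,0,-1.5,0,0,0,0]]]'

```text
time: 23.45
eef_pos: [803.5, -132.4, 345.0]
ee_rot: [-2.897, -0.002, 1.209]
ft_force: [-0.2, -0.8, -0.3]
opening: 85.5
grasp_force: 0.0
```

```bash
python3 log.py; python3 - <<'E'
from h import *
ims=[]
for n in("scene","side"):
    f=bot.grab_frame(n); np.savez(n+"3.npz",**f); im=f["image"]; P=cloud(f)
    H=cv2.cvtColor(im,cv2.COLOR_BGR2HSV)
    m=(np.abs(P[...,2]-175)<4)&(P[...,0]>540)&(P[...,0]<650)&(np.abs(P[...,1]+132)<50); e=P[m]; print(n,len(e),e.mean(0).round() if len(e) else 0, cv2.minAreaRect(e[:,:2].astype(np.float32)) if len(e)>4 else 0)
    ims.append(cv2.resize(im[120:300,150:340] if n=="scene" else im[120:300,200:390],None,fx=2.1,fy=2.1))
cv2.imwrite("pics/c3.png",np.hstack(ims))
E
```

```text
23.45 [-0.171  1.069  0.701 -0.143  2.15   1.369] [ 803.5 -132.4  345. ] [-0.2 -0.8 -0.3] 85.5 0.0
scene 208 [ 595. -133.  175.] ((593.7689208984375, -131.8665313720703), (63.165748596191406, 62.90362548828125), 89.53504180908203)
side 113 [ 591. -135.  174.] ((592.6793212890625, -133.139404296875), (65.57498931884766, 64.03673553466797), 89.90678405761719)
```

View pics/c3.png

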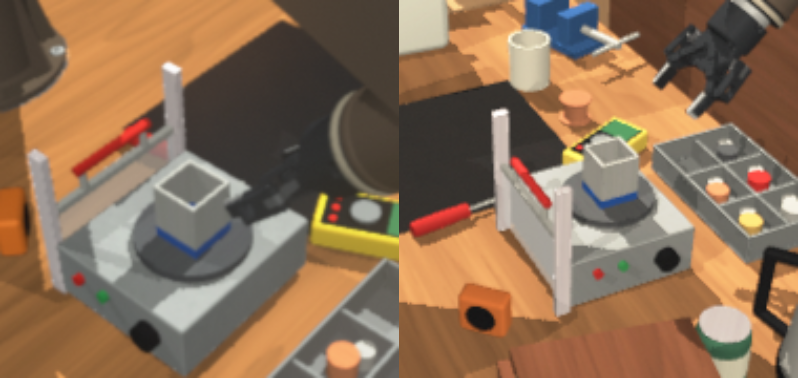

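The views show the cup mouth up in the middle of the plate, measured at about (593,-132), with the gripper clear. The handle is unchanged at about z 157. Next is the guard.

```bash
python3 - <<'E'
from h import *
k=np.load("k.npy"); C=cur(); q=bot.get_state()["joint_positions"]
for n in("scene3","side3"):
    f=dict(np.load(n+".npz")); P=cloud(f); H=cv2.cvtColor(f["image"],cv2.COLOR_BGR2HSV); h,s,v=[H[...,i].astype(int) for i in range(3)]
    m=((h<6)|(h>174))&(s>130)&(v>80)&(P[...,2]>140)&(P[...,2]<175)&(P[...,0]<500)&(P[...,0]>430)&(P[...,1]<0); print(np.median(P[m],0),np.percentile(P[m],[97],axis=0),cv2.minAreaRect(P[m][:,:2].astype(np.float32)))
mid_=(pose([0,0,0],180,10,1)[0],np.array([610,-132,450.])); m2=(R.from_euler('z',45,degrees=True).as_matrix()@mid_[0],mid_[1])
print("A");rows(m2,10,C); q=check(m2,10,k,C,q)
t=pose([466,-132,160],90,0,-1,60); 
print("y dir",t[0][:,1].round(2)); rows(t,10,m2); q=check(t,10,k,m2,q)
for z in(160,240,265): print(ik(pose([466,-132,z],90,0,-1),k,q))
E
```

```text
[ 469.6123937  -129.32120896  163.57485367] [[473.0976368  -74.68267316 166.96069162]] ((468.2948303222656, -129.92535400390625), (14.187125205993652, 122.26728057861328), 1.3005764484405518)
[ 462.95810731 -135.4726675   163.35531876] [[469.84704661 -77.41428455 166.32036899]] ((464.5107421875, -131.34478759765625), (123.89395904541016, 13.321515083312988), 89.31280517578125)
A
10 x row [-2.156 -0.776  0.031] [-0.0371  0.058  -0.0705] | deg/row 5.65 mm/row 22.9 target [ 610. -132.  450.]
   tcp [ 754. -114.  388.] grip [ 666. -128.  261.]
   tcp [ 694. -111.  422.] grip [ 634. -132.  281.]
   tcp [ 652. -118.  439.] grip [ 612. -140.  291.]
    [-0.14  0.73  1.17 -0.19  1.69  1.04] [ 715. -110.  412.] [ 645. -130.  275.]
    [-0.22  0.43  1.56 -0.16  1.24  0.63] [ 610. -132.  450.] [ 591. -151.  298.]
   vmax [0.26 0.71 1.03 0.18 0.95 0.98]
y dir [ 1. -0. -0.]
10 x row [-0.542 -1.324  0.825] [-0.0069  0.0165 -0.0783] | deg/row 4.6 mm/row 16.5 target [ 466. -132.  375.]
   tcp [ 567. -121.  428.] grip [ 555. -136.  275.]
   tcp [ 523. -120.  406.] grip [ 517. -129.  252.]
   tcp [ 494. -124.  391.] grip [ 491. -129.  236.]
    [-0.24  0.34  1.8  -0.1   1.03  0.2 ] [ 537. -119.  414.] [ 530. -131.  260.]
    [-0.34  0.29  2.   -0.    0.85 -0.34] [ 466. -132.  375.] [ 466. -132.  220.]
   vmax [0.25 0.2  0.5  0.23 0.45 1.18]
(array([-3.38631906e-01,  3.76758978e-01,  2.05895771e+00, -1.61767171e-10,
        7.05875969e-01, -3.38631906e-01]), np.float64(5.439744447680199e-18))
(array([-3.38631906e-01,  2.61647924e-01,  1.97745778e+00, -7.51000588e-11,
        9.02486951e-01, -3.38631906e-01]), np.float64(1.6162619581186172e-18))
(array([-3.38631906e-01,  2.31057595e-01,  1.94723797e+00, -1.10934590e-14,
        9.63297087e-01, -3.38631906e-01]), np.float64(6.104171540658555e-26))
```

Emit:
arm_command --commands '[[[-2.16,-0.78,0.03,-0.037,0.058,-0.0705,0],[-2.16,-0.78,0.03,-0.037,0.058,-0.0705,0],[-2.16,-0.78,0.03,-0.037,0.058,-0.0705,0],[-2.16,-0.78,0.03,-0.037,0.058,-0.0705,0],[-2.16,-0.78,0.03,-0.037,0.058,-0.0705,0],[-2.16,-0.78,0.03,-0.037,0.058,-0.0705,0],[-2.16,-0.78,0.03,-0.037,0.058,-0.0705,0],[-2.16,-0.78,0.03,-0.037,0.058,-0.0705,0],[-2.16,-0.78,0.03,-0.037,0.058,-0.0705,0],[-2.16,-0.78,0.03,-0.037,0.058,-0.0705,0]]]'

```text
time: 24.55
eef_pos: [607.4, -131.6, 449.6]
ee_rot: [2.832, 1.177, -0.248]
ft_force: [0.1, -0.5, -1.3]
opening: 85.2
grasp_force: 0.0
```

Emit:
arm_command --commands '[[[-0.54,-1.32,0.82,-0.007,0.0165,-0.078,0],[-0.54,-1.32,0.82,-0.007,0.0165,-0.078,0],[-0.54,-1.32,0.82,-0.007,0.0165,-0.078,0],[-0.54,-1.32,0.82,-0.007,0.0165,-0.078,0],[-0.54,-1.32,0.82,-0.007,0.0165,-0.078,0],[-0.54,-1.32,0.82,-0.007,0.0165,-0.078,0],[-0.54,-1.32,0.82,-0.007,0.0165,-0.078,0],[-0.54,-1.32,0.82,-0.007,0.0165,-0.078,0],[-0.54,-1.32,0.82,-0.007,0.0165,-0.078,0],[-0.54,-1.32,0.82,-0.007,0.0165,-0.078,0]]]'

```text
time: 25.55
eef_pos: [463.8, -131.1, 374.5]
ee_rot: [-2.222, -2.219, 0.001]
ft_force: [-0.2, 0.1, 0.2]
opening: 85.7
grasp_force: 0.0
```

```bash
python3 log.py; python3 - <<'E'
from h import *
rows(pose([466,-132,160],90,0,-1),10)
f=bot.grab_frame("wrist"); C=cur(); H=cv2.cvtColor(f["image"],cv2.COLOR_BGR2HSV); m=cv2.inRange(H,(0,130,80),(6,255,255))|cv2.inRange(H,(174,130,80),(180,255,255))
n,l,st,c=cv2.connectedComponentsWithStats(m); i=1+st[1:,4].argmax(); v,u=np.nonzero(l==i); W=ray_plane(f,np.stack([u,v],1),160,C); print(st[i],cv2.minAreaRect(W[:,:2].astype(np.float32)))
E
```

```text
25.55 [-0.338  0.286  2.004 -0.     0.854 -0.337] [ 463.8 -131.1  374.5] [-0.2  0.1  0.2] 85.7 0.0
10 x row [-0.009  0.022  0.598] [-0.0002 -0.0001 -0.0001] | deg/row 0.01 mm/row 6.0 target [ 466. -132.  315.]
   tcp [ 464. -131.  357.] grip [ 464. -131.  202.]
   tcp [ 465. -132.  339.] grip [ 465. -132.  184.]
   tcp [ 466. -132.  327.] grip [ 465. -132.  172.]
[ 249  123   23  167 3450] ((459.63592529296875, -129.6959991455078), (14.136548042297363, 120.91311645507812), 0.4764302372932434)
```

Emit:
arm_command --commands '[[[0,0,0.7,0,0,0,0],[0,0,0.7,0,0,0,0],[0,0,0.7,0,0,0,0],[0,0,0.7,0,0,0,0],[0,0,0.7,0,0,0,0],[0,0,0.7,0,0,0,0],[0,0,0.7,0,0,0,0],[0,0,0.6,0,0,0,0],[0,0,0.4,0,0,0,0],[0,0,0,0,0,0,0]]]'

```text
time: 26.6
eef_pos: [464.7, -131.3, 315.3]
ee_rot: [-2.225, -2.215, 0.003]
ft_force: [0.3, -0.2, -0.2]
opening: 85.3
grasp_force: 0.0
```

Emit:
arm_command --commands '[[[0,0,0,0,0,0,80],[0,0,0,0,0,0,140],[0,0,0,0,0,0,180],[0,0,0,0,0,0,200],[0,0,0,0,0,0,210],[0,0,0,0,0,0,220],[0,0,0,0,0,0,235],[0,0,0,0,0,0,255],[0,0,0,0,0,0,255],[0,0,0,0,0,0,255]]]' --grip_force 50

```text
time: 27.6
eef_pos: [464.6, -131.3, 315.7]
ee_rot: [-2.225, -2.215, 0.003]
ft_force: [-4.8, -1.7, 2.9]
opening: 12.2
grasp_force: 48.8
```

Emit:
arm_command --commands '[[[0,0,-0.3,0,0,0,255],[0,0,-0.6,0,0,0,255],[0,0,-0.6,0,0,0,255],[0,0,-0.6,0,0,0,255],[0,0,-0.6,0,0,0,255],[0,0,-0.6,0,0,0,255],[0,0,-0.6,0,0,0,255],[0,0,-0.6,0,0,0,255],[0,0,-0.6,0,0,0,255],[0,0,-0.6,0,0,0,255]]]'

```text
time: 28.6
eef_pos: [464.6, -131.3, 373.3]
ee_rot: [-2.224, -2.215, 0.004]
ft_force: [-4.1, -4.2, -8.5]
opening: 12.1
grasp_force: 48.8
```

```bash
cat > g.py <<'E'
from h import *
for n in("scene","side"):
    f=bot.grab_frame(n); P=cloud(f); H=cv2.cvtColor(f["image"],cv2.COLOR_BGR2HSV); h,s,v=[H[...,i].astype(int) for i in range(3)]
    m=((h<6)|(h>174))&(s>130)&(v>80)&(P[...,2]>140)&(P[...,2]<270)&(P[...,0]<510)&(P[...,0]>420)&(P[...,1]<0)&(P[...,1]>-230); print(n,m.sum(),"handle top z",np.percentile(P[m][:,2],[3,50,90]).round(1),"guard",(np.percentile(P[m][:,2],90)-147).round(1))
    m=(np.abs(P[...,2]-175)<4)&(P[...,0]>540)&(P[...,0]<650)&(np.abs(P[...,1]+132)<50); print("cup rim",m.sum(),np.median(P[m],0).round())
E
python3 log.py; python3 g.py
```

```text
28.6 [-3.380e-01  2.890e-01  2.003e+00 -1.000e-03  8.520e-01 -3.330e-01] [ 464.6 -131.3  373.3] [-4.1 -4.2 -8.5] 12.1 48.8355016708374
scene 117 handle top z [212.2 219.9 223.3] guard 76.3
cup rim 210 [ 595. -134.  175.]
side 80 handle top z [214.3 221.6 224.4] guard 77.4
cup rim 106 [ 594. -133.  174.]
```

Emit:
arm_command --commands '[[[0,0,-0.2,0,0,0,255],[0,0,-0.2,0,0,0,255],[0,0,-0.2,0,0,0,255],[0,0,-0.2,0,0,0,255],[0,0,-0.2,0,0,0,255],[0,0,-0.2,0,0,0,255],[0,0,-0.2,0,0,0,255],[0,0,-0.2,0,0,0,255],[0,0,-0.1,0,0,0,255],[0,0,0,0,0,0,255]]]'

```text
time: 29.7
eef_pos: [464.6, -131.3, 390.2]
ee_rot: [-2.225, -2.215, 0.004]
ft_force: [-6.4, -2.9, -2.9]
opening: 12.1
grasp_force: 49.3
```

Emit:
arm_command --commands '[[[0,0,-0.1,0,0,0,255],[0,0,-0.1,0,0,0,255],[0,0,-0.1,0,0,0,255],[0,0,-0.1,0,0,0,255],[0,0,0,0,0,0,255],[0,0,0,0,0,0,255],[0,0,0,0,0,0,255],[0,0,0,0,0,0,255],[0,0,0,0,0,0,255],[0,0,0,0,0,0,255]]]'

```text
time: 30.7
eef_pos: [464.7, -131.3, 393.2]
ee_rot: [-2.224, -2.215, 0.004]
ft_force: [0.1, -4.9, -25.5]
opening: 12.2
grasp_force: 50.0
```

```bash
python3 log.py; python3 g.py
```

```text
30.7 [-3.380e-01  2.630e-01  1.981e+00 -1.000e-03  9.020e-01 -3.330e-01] [ 464.7 -131.3  393.2] [  0.1  -4.9 -25.5] 12.2 50.03196716308594
scene 124 handle top z [234.8 239.8 242.6] guard 95.6
cup rim 207 [ 597. -134.  175.]
side 76 handle top z [231.8 239.8 242.5] guard 95.5
cup rim 101 [ 594. -132.  174.]
```

Emit:
arm_command --commands '[[[0,0,0.05,0,0,0,255],[0,0,0,0,0,0,200],[0,0,0,0,0,0,120],[0,0,0,0,0,0,60],[0,0,0,0,0,0,0],[0,0,0,0,0,0,0],[0,0,0,0,0,0,0],[0,0,0,0,0,0,0],[0,0,0,0,0,0,0],[0,0,0,0,0,0,0]]]'

```text
time: 31.8
eef_pos: [465.1, -131.3, 393.3]
ee_rot: [-2.225, -2.215, 0.003]
ft_force: [-0.3, -0.2, -0.3]
opening: 85.2
grasp_force: 0.0
```

Emit:
arm_command --commands '[[[0,0,-0.5,0,0,0,0],[0,0,-1,0,0,0,0],[0,0,-1,0,0,0,0],[0,0,-1,0,0,0,0],[0,0,-1,0,0,0,0],[0,0,-1,0,0,0,0],[0,0,-1,0,0,0,0],[0,0,-0.5,0,0,0,0],[0,0,0,0,0,0,0],[0,0,0,0,0,0,0]]]'

```text
time: 32.8
eef_pos: [465.2, -131.3, 463.1]
ee_rot: [-2.225, -2.215, 0.003]
ft_force: [0.3, -0.2, -0.4]
opening: 85.4
grasp_force: 0.0
```

```bash
python3 log.py; python3 g.py
```

```text
32.8 [-3.370e-01  1.830e-01  1.891e+00 -1.000e-03  1.070e+00 -3.330e-01] [ 465.2 -131.3  463.1] [ 0.3 -0.2 -0.4] 85.4 0.0
scene 216 handle top z [234.5 240.4 242.7] guard 95.7
cup rim 209 [ 595. -134.  175.]
side 129 handle top z [233.3 240.1 242.6] guard 95.6
cup rim 103 [ 596. -130.  174.]
```

```bash
python3 -c "
from station import bot
print(bot.job_done())"
```

```text
the job is handed in; nothing more can be done
None
```

The job is handed in: the cup stands mouth up within about 5 mm of the plate's centre, the guard is up against its stop, the gripper is clear of everything, and it took 32.8 s of the 64 s allowed; the hand-in call did not report the verdict.

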